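# Turn the rye crispbread over on the cooling rack with a spatula

### The arm

A 6-joint arm with a two-finger parallel gripper is mounted at the origin on a cart in front of the work surface, level with it; the furniture and walls round the work are solid. World frame = base frame: x ahead of the robot, y to its left, z up, the work surface at z = 0. Lengths are in m, angles in rad, forces in N, time in s.
With the tool pointing down it reaches from about 0.35 to 0.975 m from the base axis. Payload 4.9 kg.
Tool frame: the origin (TCP) lies between the finger pads; the fingertips stand 17 mm ahead of it and the grasp point (between the pads) lies 2 mm behind it (manip.nose_length is the distance from the TCP to the fingertips, in m); z points along the fingers, y is the line along which they close (so a half turn about z gives the same grasp; the last joint's range is limited). The gripper opens to 85 mm and grips with 20 to 120 N. Pads are 22 mm wide; open, the fingers measure 114 mm over their backs; the gripper's body (76 mm by 85 mm) begins 54 mm behind the grasp point. The pads swing forward as they close: fully open they stand 13 mm farther back than shut.
Start: joints at [-1.288, 0.053, 1.613, -0, 1.476, -0.119], TCP at [0.244, -0.575, 0.248] pointing down, gripper open.
Joint ranges: [-3.01, 3.01], [-1.01, 2.22], [0.06, 2.58], [-1.02, 4.17], [0.09, 2.62], [-3.14, 3.14]. Speed limits (rad/s): [2.57, 2.57, 3.14, 3.14, 3.14, 3.14].

### API

Orientations are given as a unit quaternion [w, x, y, z].
In Python, from plant import manip gives the robot as it stands. The module is installed in compiled form; this text tells all that it offers.
- The arm moves only by the tool apply_moves, never from a script. Its argument "moves" is a list of rows, each a list of 3 entries, a list of its own where there are three numbers: the turn, a rotation vector about the tool's x, y, z in rad, then the shift along the tool's x, y, z in cm, then the closure, from -1 (fully open) to 1 (shut), so that 0 is half open. A call has 1 to 20 rows; each row is the pose to reach, as a shift and turn from the pose commanded when the call began, along the tool's axes at that moment; what a row does not reach only later rows make up. A row lasts 1/10 s, in which the tool goes at most 50 mm and 8.59 degrees, less where a joint would pass 70% of its speed; a pose out of reach is approached as far as the arm can. A call with a gripper value outside its range is refused whole. The fingers move at their own pace and stop on an object; the grip force is fixed at half the most. Time passes only in rows, so rows that repeat a pose let the fingers close. It gives the time, the measured TCP pose, the force, the opening and the grip force at its end, in the units of the state.
- manip.state(): the state, without advancing time (a new reading comes with each control period).
- manip.grab_frame(name): name is "scene" or "top"; returns a dict with "image" (480x640x3 uint8, red, green, blue), "K" (3x3 intrinsics, pixels), "rvec" (rotation vector, rad) and "tvec" (3), from world to camera coordinates, as OpenCV has them. Camera axes: x right, y down, z forward; pixel columns grow to the right and rows downward; lengths in m; the calibration is good to about 2 mm. A picture is of the moment at which its call begins. There is no depth.
- manip.job_done(): hands the job in; it is judged then, once.
Trained networks look in a picture, given as the dict that the camera call returned (one of the last four; its "shot" number tells which), for a name from the list of things; names that differ only in an ending like _2 or _b are one class to them, and where a whole thing is asked for, a point or a joint stands for the part that bears it (a point fixed in the world has none). Each returns a list of dicts, best first, with "score" (0 to 1); they miss things now and then, are a little off and sometimes report something else, mostly with a low value. They report only what shows in the picture. A call takes as long as a camera call. They do not tell look-alikes from the thing itself.
- manip.look_for(picture, label): "location" ([x, y, z] in m, in the coordinates of the camera as it stood for that picture, good to about 4 mm: the middle of the surface that is visible of it).
- manip.silhouettes(picture, label): "pixels" (480x640 bool, what is visible of it).
- manip.spot_point(picture, label): "location" ([x, y, z] in m, in the coordinates of the camera as it stood for that picture, good to about 4 mm: a listed point, or the origin of a listed thing).
The state is a dict: "time": time; "joint_pos": joint angles; "joint_vel": joint speeds; "joint_efforts": joint torques, N m; "tool_pos": TCP position; "tool_rot": TCP orientation; "contact_force": force on the tool from outside, world axes, zero at the start; "ft_torque": the same for the moment, N m; "gripper_width": opening from 0.0 (shut) to 1.0 (fully open); "grasp_force": force on a finger pad.
Only numpy, scipy, OpenCV 4.12 (cv2) and the standard library are available. Lean on these libraries where they do the work, as an engineer would, in place of code of your own. Each camera call takes 0.05 s, during which the arm holds its last target. There are 200 camera calls.

### The job

Two crispbreads are cooling on the top tier of the wire rack, each jutting out over the rack's right-hand edge. With the spatula, flip the dark brown rye one over, so that it lies flat on the rack's top tier with its floury white underside up, then lay the spatula back down on the worktop. Do not touch either crispbread with the gripper or arm, leave the golden oat one where it is, and do not drop the spatula.

Things in the scene. Friction and masses are not known exactly. Their poses are not given: they have to be found in the camera images.
- spatula: Steel turner, red handle, 265 mm long, 150 g, lying level on its blade and on a red foot under the handle's rear. Origin: level with the blade's underside, straight below the grip point; x to the blade's tip, z up. Handle: x -80 to 60 mm, 18 mm wide (y), z 24 to 46 mm; foot at x -74 to -58, down to z = 0. Blade: x 105 to 185, 64 mm wide, 2 mm thick, parallel to the handle.
- spatula_grip (a point): Grip point in the middle of the handle's section, 35 mm above the blade's underside; pinch across the 18 mm width (spatula's y). The centre of mass lies within 10 mm of it along the handle; a grip of 40 N or more keeps the spatula from turning in the fingers.
- spatula_tip (a point): Middle of the blade's front edge, 185 mm ahead of the spatula's origin along its x, half way through its 2 mm thickness.
- rye_crispbread: Dark brown rigid square, 90 x 90 x 10 mm, about 70 g: dimpled face up, white face down. Origin: centre of the white face; z out of the dimpled face. Lies square on the rack's top (within 3 degrees), jutting about 32 mm past the rack's -y edge, so a blade fits under. Lifted there (straight up first) it hardly slides: it tips about its opposite edge and, past upright, falls over inward.
- oat_crispbread: Golden yellow crispbread of the same size, shape and frame, lying the same way about 130 mm beside the rye one on the same rack. Which of the two is nearer the robot varies. To be left alone.
- rack_top (a point): Centre of the top surface of the fixed two-tier dark wire rack, 170 mm above the worktop (lower tier at 90). 260 mm along its x, 240 along its y, z up; its -y side is the robot's right, give or take 12 degrees. The crispbreads jut over the -y edge, 120 mm from this point; legs stand only at the corners, so the space under the jutting parts is free.
There are look-alikes about, which are no part of the job. Of the things shaped like the rye_crispbread, the brown one is meant.

How it is judged:
At the end, for the whole second after the job is handed in: The rye crispbread lies at rest on the rack's top tier, white underside up, level within 10 degrees, its centre within the rack's outline; the oat crispbread is within 20 mm of where it was; the spatula lies at rest on the worktop, its grip point and blade tip lower than 60 mm (angle between rye_crispbread's own z axis and vertical above 2.97 rad and z of rye_crispbread in the frame of rack_top between 0.002 and 0.018 m and x of rye_crispbread in the frame of rack_top between -0.13 and 0.13 m and y of rye_crispbread in the frame of rack_top between -0.12 and 0.12 m and linear speed of each of rye_crispbread, spatula below 0.02 m/s and distance of oat_crispbread from where it was at the start of the episode below 0.02 m and height (world z) of each of spatula_grip, spatula_tip below 0.06 m); the robot touches nothing.
It fails at once if the gripper or arm touches the rye crispbread (contact force between any of the arm, the fingers and rye_crispbread above 0.3 N).
It fails at once if the gripper or arm touches the oat crispbread (contact force between any of the arm, the fingers and oat_crispbread above 0.3 N).
It fails at once if the oat crispbread is moved more than 20 mm (distance of oat_crispbread from where it was at the start of the episode above 0.02 m).
It fails at once if the spatula is dropped from a height (its grip point falls freely above 100 mm) (height (world z) of spatula_grip above 0.1 m and linear speed of spatula above 0.5 m/s and contact force between the fingers and spatula below 0.1 N).
It also fails if it takes over 42 s, if anything falls off the work surface, if the arm or the gripper's body presses on something with over 40 N, if the wrist force passes 120 N, or if a joint passes its speed limit or range.

## Working session

There is one attempt and no reset: what is moved stays moved. The work goes in short steps, Python scripts to look and compute and a tool call to move; the robot and the scene stay as the last step left them, time stands still between calls to the robot, and variables do not carry over. Pictures are saved under pics/ and viewed, at most 10 in all, crops included, and the job is handed in when it is done.

Besides the shell and the picture viewer there is one more tool, called after "Emit:" by a JSON object that holds its "fn" and its "kwargs". apply_moves: Moves the arm, as the interface text tells. Its arguments: {"type":"object","properties":{"moves":{"type":"array"}},"required":["moves"]}

```bash
mkdir -p pics; cat > h.py <<'E'
import numpy as np, cv2
from plant import manip
from scipy.spatial.transform import Rotation as R
def grab(n,save=None):
    f=manip.grab_frame(n)
    if save: cv2.imwrite('pics/'+save,f['image'][:,:,::-1])
    return f
def w(f,p):
    Rm=cv2.Rodrigues(np.array(f['rvec'],float))[0]
    return Rm.T@(np.array(p)-np.array(f['tvec']).ravel())
def onplane(f,uv,z):
    Rm=cv2.Rodrigues(np.array(f['rvec'],float))[0]
    d=Rm.T@np.linalg.inv(f['K'])@np.array([uv[0],uv[1],1.]); c=-Rm.T@np.array(f['tvec']).ravel()
    return c+d*(z-c[2])/d[2]
def proj(f,P):
    return cv2.projectPoints(np.array(P,float).reshape(-1,1,3),np.array(f['rvec'],float),np.array(f['tvec'],float),np.array(f['K'],float),None)[0].reshape(-1,2)
def tool():
    s=manip.state(); q=s['tool_rot']; return np.array(s['tool_pos']),R.from_quat([q[1],q[2],q[3],q[0]])
E
python3 - <<'E'
from h import *
np.set_printoptions(precision=4,suppress=True)
for n in ['scene','top']:
    f=grab(n,n+'0.png'); print(n)
    for l in ['spatula','spatula_grip','spatula_tip','rye_crispbread','oat_crispbread','rack_top']:
        print(l,[(round(d['score'],2),w(f,d['location'])) for d in manip.spot_point(f,l)])
p,r=tool();print(p,r.as_matrix(),manip.nose_length if not callable(manip.nose_length) else manip.nose_length())
E
```

```text
scene
spatula [(0.7, array([ 0.5421, -0.2467, -0.0034]))]
spatula_grip [(0.98, array([ 0.5487, -0.2462,  0.0368]))]
spatula_tip []
rye_crispbread [(0.75, array([ 0.4029, -0.1994, -0.0054])), (0.74, array([ 0.5653,  0.4061, -0.0001])), (0.73, array([0.457 , 0.0762, 0.1719])), (0.6, array([ 0.3847, -0.0425, -0.0004]))]
oat_crispbread [(0.59, array([0.5851, 0.0591, 0.1711]))]
rack_top [(0.73, array([0.5402, 0.1723, 0.1711]))]
top
spatula [(0.86, array([ 0.5414, -0.2492,  0.0055]))]
spatula_grip []
spatula_tip [(0.91, array([ 0.5178, -0.0587,  0.0058])), (0.37, array([0.461 , 0.0756, 0.1648]))]
rye_crispbread [(0.75, array([ 0.4056, -0.1983,  0.001 ])), (0.72, array([0.5636, 0.4078, 0.0004])), (0.68, array([0.462 , 0.0776, 0.1645])), (0.66, array([ 0.3816, -0.0348, -0.0004]))]
oat_crispbread [(0.75, array([0.5911, 0.0588, 0.169 ]))]
rack_top [(0.7, array([0.5375, 0.1732, 0.1693]))]
[ 0.2444 -0.5752  0.2484] [[ 0.9204  0.391   0.0001]
 [ 0.391  -0.9204 -0.0001]
 [ 0.      0.0001 -1.    ]] 0.017
```

```bash
python3 -c "
import cv2,numpy as np
a=cv2.imread('pics/scene0.png');b=cv2.imread('pics/top0.png')
cv2.imwrite('pics/both0.png',cv2.resize(np.vstack([a,b]),(0,0),fx=.62,fy=.62))"
```

```text
(no output)
```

View pics/top0.png

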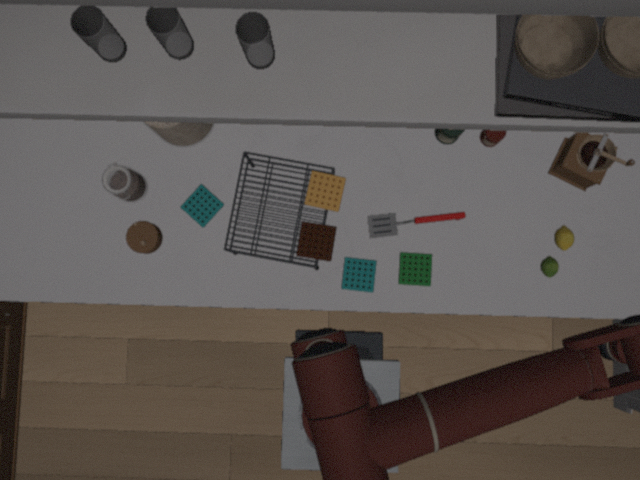

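View pics/scene0.png

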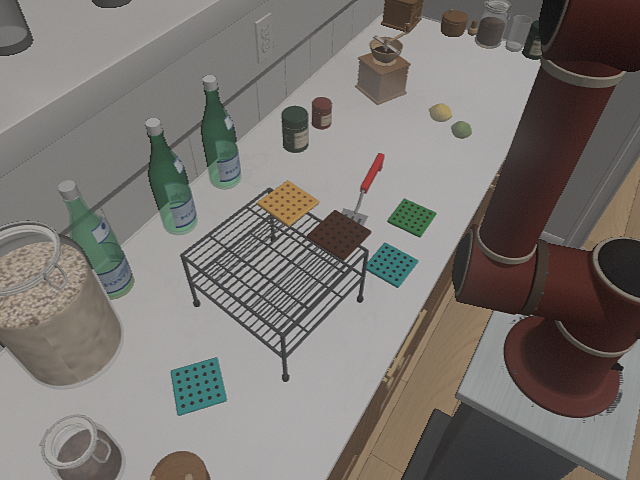

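The top view shows the rack at about (285,210), with the brown rye at (317,241) and the golden oat at (325,190) on its right edge. The spatula blade is at (382,225) and the red handle runs to (465,215). The teal and green squares are look-alikes lying on the worktop.

```bash
python3 - <<'E'
from h import *
np.set_printoptions(precision=4,suppress=True)
def rect(f,m,z):
    v,u=np.nonzero(m); P=np.array([onplane(f,(a,b),z)[:2] for a,b in zip(u,v)],np.float32)
    c,s,a=cv2.minAreaRect(P); return np.array(c),np.array(s),a,len(u)
for n in ['top','scene']:
    f=grab(n); print(n)
    for l,z in [('rye_crispbread',.18),('oat_crispbread',.18),('rack_top',.17)]:
        for d in manip.silhouettes(f,l): print(l,round(d['score'],2),*rect(f,d['pixels'],z))
    # handle line by red colour
    hsv=cv2.cvtColor(f['image'],cv2.COLOR_RGB2HSV)
    for d in manip.silhouettes(f,'spatula')[:1]:
        m=d['pixels']; print('spatula',*rect(f,m,.02))
        red=m&(hsv[...,1]>150); v,u=np.nonzero(red)
        P=np.array([onplane(f,(a,b),.046)[:2] for a,b in zip(u,v)],np.float32)
        print('handle',cv2.fitLine(P,cv2.DIST_L2,0,.01,.01).ravel(),cv2.minAreaRect(P))
        bl=m&(hsv[...,1]<100); v,u=np.nonzero(bl)
        P=np.array([onplane(f,(a,b),.002)[:2] for a,b in zip(u,v)],np.float32); print('blade',P.min(0),P.max(0))
E
```

```text
top
rye_crispbread 0.94 [ 0.3969 -0.1716] [0.0807 0.0803] 87.05839538574219 1015
rye_crispbread 0.92 [ 0.3778 -0.0311] [0.0814 0.0834] 84.87042999267578 1072
rye_crispbread 0.76 [0.5419 0.3691] [0.0782 0.0784] 47.12350082397461 926
rye_crispbread 0.73 [0.4596 0.0777] [0.0906 0.0936] 82.1375503540039 1299
oat_crispbread 0.93 [0.5873 0.0579] [0.0928 0.0924] 79.76050567626953 1291
rack_top 0.86 [0.5386 0.1713] [0.24   0.2633] 81.08515167236328 1647
spatula [ 0.5317 -0.1945] [0.0653 0.2702] 7.573177814483643 1056
handle [ 0.1364 -0.9906  0.5438 -0.2558] ((0.543980062007904, -0.2545234262943268), (0.014441084116697311, 0.13490071892738342), 7.141812324523926)
blade [ 0.4856 -0.3303] [ 0.5657 -0.0593]
scene
rye_crispbread 0.85 [0.4587 0.08  ] [0.0957 0.092 ] 82.20263671875 1841
rye_crispbread 0.6 [0.3444 0.0919] [0.0756 0.0725] 85.51593780517578 1316
rye_crispbread 0.57 [ 0.3604 -0.0347] [0.0789 0.0725] 87.20512390136719 1061
oat_crispbread 0.63 [0.5867 0.062 ] [0.0924 0.093 ] 78.83680725097656 1528
spatula [ 0.5341 -0.2226] [0.0615 0.2635] 7.988587379455566 635
handle [ 0.1548 -0.9879  0.5427 -0.2486] ((0.539069414138794, -0.246428444981575), (0.023294692859053612, 0.15098810195922852), 7.874504566192627)
blade [ 0.4922 -0.3711] [ 0.5805 -0.1108]
```

Emit:
{"fn": "apply_moves", "kwargs": {"moves": [[[0,0,-1.305],[40.3,-18.7,9.8],-1],[[0,0,-1.305],[40.3,-18.7,9.8],-1],[[0,0,-1.305],[40.3,-18.7,9.8],-1],[[0,0,-1.305],[40.3,-18.7,9.8],-1],[[0,0,-1.305],[40.3,-18.7,9.8],-1],[[0,0,-1.305],[40.3,-18.7,9.8],-1],[[0,0,-1.305],[40.3,-18.7,9.8],-1],[[0,0,-1.305],[40.3,-18.7,9.8],-1],[[0,0,-1.305],[40.3,-18.7,9.8],-1],[[0,0,-1.305],[40.3,-18.7,9.8],-1],[[0,0,-1.305],[40.3,-18.7,9.8],-1],[[0,0,-1.305],[40.3,-18.7,9.8],-1],[[0,0,-1.305],[40.3,-18.7,9.8],-1],[[0,0,-1.305],[40.3,-18.7,9.8],-1]]}}

```text
time: 2.6
tool_pos: [0.5417, -0.2468, 0.1508]
tool_rot: [0.0, 0.658, 0.753, -0.0]
contact_force: [0.2, -0.0, -0.5]
gripper_width: 1.007
grasp_force: 0.0
```

```bash
python3 - <<'E'
from h import *
np.set_printoptions(precision=4,suppress=True)
p,r=tool();print(p,r.as_matrix(),manip.state()['joint_pos'],manip.state()['contact_force'])
g=np.array([.5426,-.2456,.033]);print(r.inv().apply(g-p)*100, r.as_euler('ZYX'))
E
```

```text
[ 0.5417 -0.2468  0.1508] [[-0.1334  0.9911  0.0007]
 [ 0.9911  0.1334 -0.0006]
 [-0.0007  0.0006 -1.    ]] [-0.5524  0.0611  1.7714 -0.0001  1.3082 -0.6862] [ 0.214  -0.0065 -0.5329]
[ 0.1162  0.0993 11.7849] [1.7046 0.0007 3.141 ]
```

Emit:
{"fn": "apply_moves", "kwargs": {"moves": [[[0,0,0],[0.1,0.1,4],-1],[[0,0,0],[0.1,0.1,8],-1],[[0,0,0],[0.1,0.1,11],-1],[[0,0,0],[0.1,0.1,11.8],-1],[[0,0,0],[0.1,0.1,11.8],-1],[[0,0,0],[0.1,0.1,11.8],1],[[0,0,0],[0.1,0.1,11.8],1],[[0,0,0],[0.1,0.1,11.8],1],[[0,0,0],[0.1,0.1,11.8],1],[[0,0,0],[0.1,0.1,11.8],1],[[0,0,0],[0.1,0.1,11.8],1],[[0,0,0],[0.1,0.1,11.8],1],[[0,0,0],[0.1,0.1,11.8],1],[[0,0,0],[0.1,0.1,11.8],1],[[0,0,0],[0.1,0.1,11.8],1]]}}

```text
time: 4.1
tool_pos: [0.5438, -0.2447, 0.0333]
tool_rot: [0.001, 0.657, 0.754, 0.0]
contact_force: [-0.2, 1.1, 5.1]
gripper_width: 0.203
grasp_force: 59.5
```

Emit:
{"fn": "apply_moves", "kwargs": {"moves": [[[0,0,0],[0.1,0,-2],1],[[0,0,0],[0,0,-6],1],[[0,0,0],[0,-1,-10],1],[[0,0,0.05],[0,-3,-13],1],[[0,0,0.12],[2,-6,-15.3],1],[[0,0,0.2],[4,-9,-15.3],1],[[0,0,0.284],[6,-11.4,-15.3],1],[[0,0,0.284],[7.7,-11.4,-15.3],1],[[0,0,0.284],[7.7,-11.4,-15.3],1],[[0,0,0.284],[7.7,-11.4,-15.3],1],[[0,0,0.284],[7.7,-11.4,-15.3],1]]}}

```text
time: 5.2
tool_pos: [0.4202, -0.1838, 0.1852]
tool_rot: [-0.0, 0.757, 0.653, -0.0]
contact_force: [0.5, -0.9, -1.6]
gripper_width: 0.199
grasp_force: 59.0
```

```bash
python3 - <<'E'
from h import *
np.set_printoptions(precision=4,suppress=True)
p,r=tool();print(p,r.as_matrix(),manip.state()['contact_force'])
ims=[]
for n in ['top','scene']:
    f=grab(n,n+'1.png')
    for l in ['spatula_tip','spatula_grip','rye_crispbread','oat_crispbread']:
        print(n,l,[(round(d['score'],2),w(f,d['location'])) for d in manip.spot_point(f,l)])
    for d in manip.silhouettes(f,'rye_crispbread'):
        v,u=np.nonzero(d['pixels']);P=np.array([onplane(f,(a,b),.18)[:2] for a,b in zip(u,v)],np.float32); print(cv2.minAreaRect(P))
    c=f['image'][140:300,230:450] if n=='top' else f['image'][150:310,250:470]
    ims.append(cv2.resize(c,None,fx=3,fy=3)[:,:,::-1] if 0 else cv2.resize(c,(792,576)) [:,:,::-1])
    pr=proj(f,[[.4476,-.0006,.154]]);print('pred tip px',pr)
    tip=p+.185*r.as_matrix()[:,0]; tip[2]-=.032; print('tip from fk',tip,proj(f,[tip]))
cv2.imwrite('pics/c1.png',cv2.resize(np.hstack(ims),(800,300)))
E
```

```text
[ 0.4202 -0.1838  0.1852] [[ 0.1468  0.9892 -0.0003]
 [ 0.9892 -0.1468 -0.    ]
 [-0.     -0.0003 -1.    ]] [ 0.4964 -0.8621 -1.5944]
top spatula_tip [(0.59, array([0.449 , 0.0008, 0.1559]))]
top spatula_grip []
top rye_crispbread [(0.74, array([ 0.4038, -0.1972,  0.0007])), (0.73, array([0.5652, 0.4035, 0.0027])), (0.72, array([ 0.3799, -0.0358,  0.0024])), (0.59, array([0.462 , 0.0731, 0.1655]))]
top oat_crispbread [(0.66, array([0.5908, 0.0548, 0.1677]))]
((0.45983824133872986, 0.07808621227741241), (0.09221845865249634, 0.08989531546831131), 82.03272247314453)
((0.541327714920044, 0.36858034133911133), (0.08308017998933792, 0.08462598919868469), 49.819610595703125)
((0.38128355145454407, -0.17213350534439087), (0.07738133519887924, 0.050017062574625015), 88.2664794921875)
pred tip px [[346.4788 247.4948]]
tip from fk [ 0.4474 -0.0008  0.1532] [[346.565  247.6021]]
scene spatula_tip []
scene spatula_grip [(0.7, array([ 0.4212, -0.1849,  0.1903]))]
scene rye_crispbread [(0.74, array([0.4581, 0.0741, 0.1711])), (0.73, array([ 0.4038, -0.1961, -0.0055])), (0.65, array([ 0.3841, -0.0404, -0.0006])), (0.58, array([0.5668, 0.4058, 0.0013]))]
scene oat_crispbread [(0.9, array([0.5897, 0.059 , 0.1718]))]
((0.36045628786087036, -0.033938370645046234), (0.0742020234465599, 0.07018963247537613), 88.80328369140625)
((0.4901984632015228, 0.4510827660560608), (0.07283812761306763, 0.0750989317893982), 49.59070587158203)
((0.45997241139411926, 0.07983974367380142), (0.09445304423570633, 0.09194337576627731), 81.98117065429688)
((0.34431084990501404, 0.09229308366775513), (0.07607478648424149, 0.07287290692329407), 84.92926025390625)
pred tip px [[363.0995 218.9276]]
tip from fk [ 0.4474 -0.0008  0.1532] [[363.2167 219.1726]]
```

View pics/c1.png

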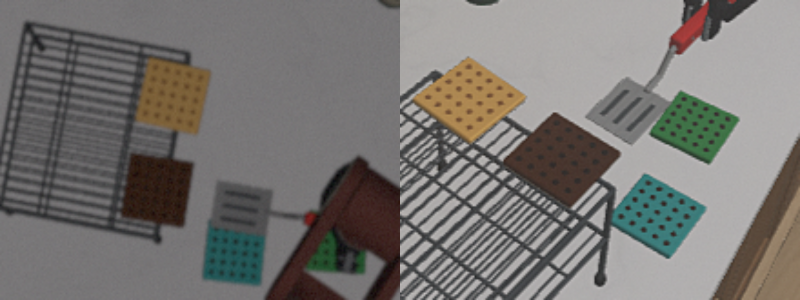

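The blade (tip near 346,247 in the top view) is lined up with the rye's free edge, level and below it. Next I insert it and begin the lift.

Emit:
{"fn": "apply_moves", "kwargs": {"moves": [[[0,0,0],[2,0,0],1],[[0,0,0],[4,0,0],1],[[0,0,0],[5.2,0,0],1],[[0,0,0],[5.9,0,0],1],[[0,0,0],[5.9,0,0],1],[[0,0,0],[5.9,0,0],1],[[0,0,0],[5.9,0,-0.7],1],[[0,0,0],[5.9,0,-1.2],1],[[0,0,0],[5.9,0,-1.6],1],[[0,0,0],[5.9,0,-2.0],1],[[0,0,0],[5.9,0,-2.5],1],[[0,0,0],[5.9,0,-3.0],1],[[0,0,0],[5.9,0,-3.5],1],[[0,0,0],[5.9,0,-3.5],1]]}}

```text
time: 7.2
tool_pos: [0.4288, -0.1254, 0.2214]
tool_rot: [0.001, 0.757, 0.653, 0.0]
contact_force: [-1.1, 0.1, -3.5]
gripper_width: 0.197
grasp_force: 58.9
```

```bash
python3 - <<'E'
from h import *
np.set_printoptions(precision=4,suppress=True)
p,r=tool();tip=p+.185*r.as_matrix()[:,0]; tip[2]-=.031;print(p,'tip top',tip,manip.state()['contact_force'],manip.state()['gripper_width'])
ims=[]
for n in ['top','scene']:
    f=grab(n)
    c=f['image'][140:300,230:450] if n=='top' else f['image'][150:310,250:470]
    ims.append(cv2.resize(c,(792,576)) [:,:,::-1])
    print([(round(d['score'],2),w(f,d['location'])) for d in manip.spot_point(f,'oat_crispbread')])
    for l in ['pivot']:
        d=np.array([.1468,.9892]);c0=np.array([.4597,.0783]);
        print(proj(f,[[*(c0+.045*d),.17]]))
cv2.imwrite('pics/c2.png',cv2.resize(np.hstack(ims),(800,300)))
E
```

```text
[ 0.4288 -0.1254  0.2214] tip top [0.456  0.0576 0.1903] [-1.0734  0.0704 -3.5424] 0.19715067670059908
[(0.76, array([0.5927, 0.0586, 0.1677]))]
[[298.0514 238.3927]]
[(0.63, array([0.5869, 0.06  , 0.1691]))]
[[323.8434 250.7362]]
```

View pics/c2.png

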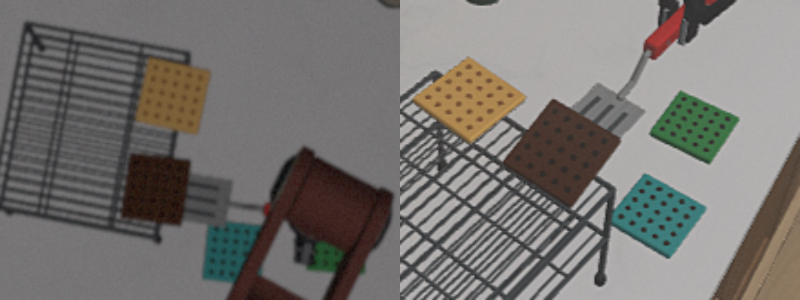

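The rye has tipped about 17° on the blade without sliding, and the oat is unmoved. I continue straight up, then along the arc.

Emit:
{"fn": "apply_moves", "kwargs": {"moves": [[[0,0,0],[0,0,-0.5],1],[[0,0,0],[0,0,-1.0],1],[[0,0,0],[0,0,-1.5],1],[[0,0,0],[0,0,-2.0],1],[[0,0,0],[0,0,-2.4],1],[[0,0,0],[0,0,-2.8],1],[[0,0,0],[0.3,0,-3.2],1],[[0,0,0],[0.7,0,-3.6],1],[[0,0,0],[1.1,0,-4.0],1],[[0,0,0],[1.5,0,-4.3],1],[[0,0,0],[2.0,0,-4.7],1],[[0,0,0],[2.4,0,-5.0],1],[[0,0,0],[2.4,0,-5.0],1]]}}

```text
time: 8.7
tool_pos: [0.4322, -0.101, 0.271]
tool_rot: [0.0, 0.757, 0.653, 0.0]
contact_force: [-0.9, -1.1, -1.5]
gripper_width: 0.201
grasp_force: 59.0
```

```bash
cat > look.py <<'E'
from h import *
import sys
np.set_printoptions(precision=4,suppress=True)
p,r=tool();tip=p+.185*r.as_matrix()[:,0]; tip[2]-=.031;print(p,'tip top',tip,manip.state()['contact_force'],manip.state()['gripper_width'])
ims=[]
for n in ['top','scene']:
    f=grab(n)
    c=f['image'][140:300,230:450] if n=='top' else f['image'][150:310,250:470]
    ims.append(cv2.resize(c,(792,576)) [:,:,::-1])
    print([(round(d['score'],2),w(f,d['location'])) for d in manip.spot_point(f,'oat_crispbread')])
    print([(round(d['score'],2),w(f,d['location'])) for d in manip.spot_point(f,'rye_crispbread')])
cv2.imwrite('pics/'+sys.argv[1],cv2.resize(np.hstack(ims),(800,300)))
E
python3 look.py c3.png
```

```text
[ 0.4322 -0.101   0.271 ] tip top [0.4593 0.082  0.2399] [-0.8715 -1.1277 -1.4847] 0.2009788497325241
[(0.94, array([0.5905, 0.0579, 0.1681]))]
[(0.75, array([ 0.3811, -0.0375, -0.0002])), (0.7, array([0.4596, 0.0946, 0.203 ])), (0.57, array([ 0.4033, -0.2   ,  0.0018])), (0.57, array([0.5627, 0.4092, 0.0036]))]
[(0.84, array([0.5871, 0.0583, 0.1687])), (0.23, array([0.4621, 0.0794, 0.2372]))]
[(0.86, array([ 0.5663,  0.4037, -0.0004])), (0.83, array([ 0.403 , -0.195 , -0.0052])), (0.71, array([0.4599, 0.0957, 0.2108])), (0.7, array([ 0.3846, -0.0413, -0.0003])), (0.56, array([ 0.4233, -0.1003,  0.2365]))]
```

View pics/c3.png

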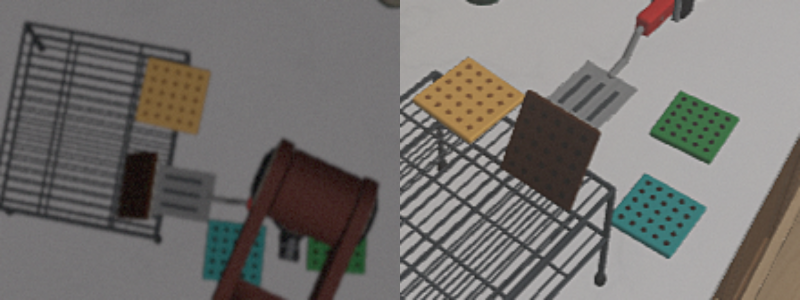

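Emit:
{"fn": "apply_moves", "kwargs": {"moves": [[[0,0,0],[0.4,0,-0.2],1],[[0,0,0],[0.8,0,-0.4],1],[[0,0,0],[1.2,0,-0.5],1],[[0,0,0],[1.6,0,-0.6],1],[[0,0,0],[2.1,0,-0.7],1],[[0,0,0],[2.6,0,-0.8],1],[[0,0,0],[3.1,0,-0.9],1],[[0,0,0],[3.6,0,-0.9],1],[[0,0,0],[4.1,0,-0.9],1],[[0,0,0],[4.6,0,-0.9],1],[[0,0,0],[5.1,0,-0.9],1],[[0,0,0],[5.6,0,-0.8],1],[[0,0,0],[6.1,0,-0.7],1],[[0,0,0],[6.1,0,-0.7],1],[[0,0,0],[6.1,0,-0.7],1],[[0,0,0],[6.1,0,-0.7],1]]}}

```text
time: 10.6
tool_pos: [0.4409, -0.0412, 0.2773]
tool_rot: [0.0, 0.758, 0.653, -0.0]
contact_force: [0.6, -0.2, -1.9]
gripper_width: 0.197
grasp_force: 59.0
```

```bash
python3 look.py c4.png
```

```text
[ 0.4409 -0.0412  0.2773] tip top [0.4682 0.1418 0.2463] [ 0.6394 -0.2384 -1.8695] 0.1970906264575922
[(0.71, array([0.5894, 0.0583, 0.1716]))]
[(0.67, array([ 0.3821, -0.0373, -0.0012])), (0.66, array([ 0.4048, -0.197 ,  0.0012])), (0.59, array([0.5645, 0.4073, 0.0027])), (0.58, array([0.4741, 0.1769, 0.1789]))]
[(0.92, array([0.5879, 0.0582, 0.1705]))]
[(0.87, array([ 0.381 , -0.0397,  0.001 ])), (0.79, array([0.4718, 0.1738, 0.1773])), (0.68, array([0.5665, 0.4046, 0.002 ])), (0.63, array([ 0.4333, -0.0417,  0.2394])), (0.57, array([ 0.4034, -0.1984, -0.0044]))]
```

View pics/c4.png

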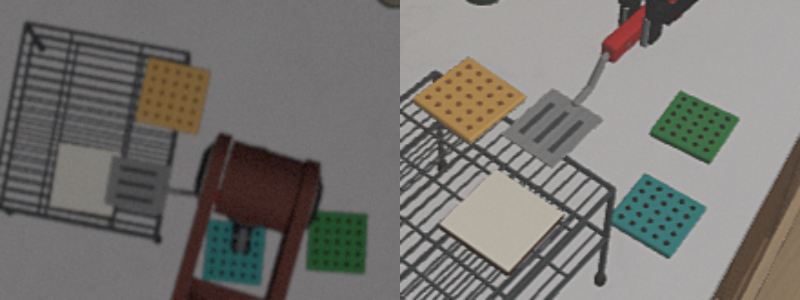

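The rye is flipped: white side up, flat on the top tier (about 80,178 in the left crop). The oat is unmoved. I now retract and put the spatula back in its original place.

Emit:
{"fn": "apply_moves", "kwargs": {"moves": [[[0,0,0],[-3,0,0],1],[[0,0,0],[-7,0,0],1],[[0,0,0],[-11,0,0],1],[[0,0,0],[-15,0,0],1],[[0,0,0],[-18.6,0,0],1],[[0,0,-0.07],[-18.6,3.5,2],1],[[0,0,-0.14],[-18.6,7,5],1],[[0,0,-0.21],[-18.6,10,8],1],[[0,0,-0.284],[-18.6,13.2,11],1],[[0,0,-0.284],[-18.6,13.2,15],1],[[0,0,-0.284],[-18.6,13.2,18],1],[[0,0,-0.284],[-18.6,13.2,20],1],[[0,0,-0.284],[-18.6,13.2,22],1],[[0,0,-0.284],[-18.6,13.2,23],1],[[0,0,-0.284],[-18.6,13.2,23.6],1],[[0,0,-0.284],[-18.6,13.2,24.0],1],[[0,0,-0.284],[-18.6,13.2,24.2],1],[[0,0,-0.284],[-18.6,13.2,24.2],1],[[0,0,-0.284],[-18.6,13.2,24.2],1]]}}

```text
time: 12.8
tool_pos: [0.5445, -0.2448, 0.0362]
tool_rot: [0.001, 0.657, 0.754, 0.0]
contact_force: [0.1, -0.4, -1.3]
gripper_width: 0.2
grasp_force: 59.4
```

Emit:
{"fn": "apply_moves", "kwargs": {"moves": [[[0,0,0],[0,0,0.15],1],[[0,0,0],[0,0,0.3],1],[[0,0,0],[0,0,0.3],1],[[0,0,0],[0,0,0.3],1],[[0,0,0],[0,0,0.3],-1],[[0,0,0],[0,0,0.3],-1],[[0,0,0],[0,0,0.3],-1],[[0,0,0],[0,0,0.3],-1],[[0,0,0],[0,0,0.3],-1],[[0,0,0],[0,0,0.3],-1],[[0,0,0],[0,0,0.3],-1],[[0,0,0],[0,0,-3],-1],[[0,0,0],[0,0,-7],-1],[[0,0,0],[0,0,-11],-1],[[0,0,0],[0,0,-14],-1],[[0,0,0],[0,0,-14],-1],[[0,0,0],[0,0,-14],-1]]}}

```text
time: 14.5
tool_pos: [0.5444, -0.2447, 0.1762]
tool_rot: [0.001, 0.657, 0.754, 0.0]
contact_force: [-0.2, 0.6, -1.8]
gripper_width: 1.001
grasp_force: 0.0
```

```bash
python3 look.py c5.png; python3 -c "
from h import *
for n in ['top','scene']:
    f=grab(n)
    for l in ['spatula_tip','spatula_grip','spatula']: print(n,l,[(round(d['score'],2),w(f,d['location']).round(3)) for d in manip.spot_point(f,l)])"
```

```text
[ 0.5444 -0.2447  0.1762] tip top [ 0.5193 -0.0614  0.145 ] [-0.1956  0.5682 -1.8209] 1.0008092917435574
[(0.65, array([0.5885, 0.0598, 0.1702]))]
[(0.97, array([0.5654, 0.4088, 0.0024])), (0.87, array([ 0.3814, -0.0366, -0.0001])), (0.73, array([0.4704, 0.1743, 0.1771]))]
[(0.61, array([0.5872, 0.0596, 0.1703]))]
[(0.94, array([0.4707, 0.1787, 0.1806])), (0.84, array([ 0.3861, -0.0431, -0.0014])), (0.68, array([ 0.5399, -0.2456, -0.0023])), (0.61, array([ 0.4039, -0.1995, -0.0059]))]
top spatula_tip [(0.86, array([ 0.523, -0.058,  0.003]))]
top spatula_grip [(0.61, array([ 0.544, -0.244,  0.035]))]
top spatula [(0.88, array([ 0.544, -0.251,  0.003]))]
scene spatula_tip [(0.68, array([ 0.518, -0.063,  0.001]))]
scene spatula_grip [(0.88, array([ 0.547, -0.25 ,  0.039]))]
scene spatula [(0.88, array([ 0.539, -0.246, -0.002]))]
```

View pics/c5.png

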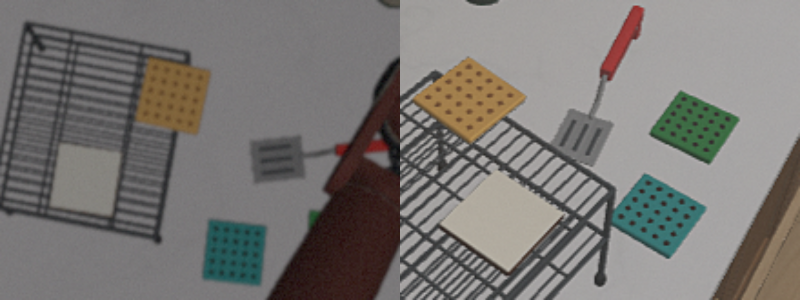

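The rye lies white side up on the rack, the oat is in its place, the spatula is flat on the worktop and the gripper is clear.

```bash
python3 -c "
from plant import manip
print(manip.job_done())"
```

```text
the job is handed in; nothing more can be done
None
```

I flipped the rye crispbread: it lies white side up on the rack's top tier, the oat one is where it was, the spatula is back on the worktop, and the job is handed in (it returned no verdict).

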